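# Gauge the off-contact of a printing screen

### The arm

A 7-joint arm with a two-finger parallel gripper is mounted at the origin on the work surface. World frame = base frame: x ahead of the robot, y to its left, z up, the work surface at z = 0. Lengths are in m, angles in rad, forces in N, time in s.
With the tool pointing down it reaches from about 0.4 to 0.85 m from the base axis. Payload 10.4 kg.
Tool frame: the origin (TCP) lies between the finger pads; the fingertips stand 11 mm ahead of it and the grasp point (between the pads) lies 8 mm behind it; z points along the fingers, y is the direction in which the jaws open and shut (so a half turn about z gives the same grasp; the last joint's range is limited). The gripper opens to 87 mm and grips with 3 to 60 N. Pads are 19 mm wide; open, the fingers measure 117 mm over their backs; the gripper's body (75 mm by 190 mm) begins 51 mm behind the grasp point.
Start: joints at [-0.023, 0.332, -0.065, 1.46, 0.022, 1.35, -0.088], TCP at [0.625, 0, 0.234] pointing down, gripper open.
Joint ranges: [-2.6, 2.6], [-0.5, 2.12], [-1.47, 1.34], [0.16, 2.42], [-1.27, 4.41], [0.06, 2.06], [-2.6, 2.6]. Speed limits (rad/s): [2.22, 2.22, 2.79, 2.79, 3.14, 3.14, 3.14].

### API

Orientations are given as a unit quaternion [x, y, z, w].
In Python, from bench import r, eyes gives the robot as it stands.
- The arm moves only by the shell command python3 -m inch 'ROWS' [FORCE]. ROWS is a JSON object of lists of equal length, an entry for each row: "translation": the shift along the world's x, y, z scaled (see below), a list of three; "rot": the turn, a rotation vector about the world's x, y, z scaled (see below), a list of three; "jaw": the finger opening in mm, from 0 to 87. In form: {"translation": [[tx, ty, tz], ...], "rot": [[ax, ay, az], ...], "jaw": [jaw, ...]}. A call has 1 to 20 rows; each row is the pose to reach, as a shift and turn from the pose measured when the call began; what a row does not reach only later rows make up. The controller multiplies each number of a shift by 100 mm and each number of a turn by 60 degrees. A row lasts 1/10 s, in which the tool goes at most 50 mm and 8.59 degrees, less where a joint would pass 70% of its speed; a pose out of reach is approached as far as the arm can. A call with a number of a shift or a turn outside -1 to 1 is refused whole. A call with a gripper value outside its range is refused whole. The fingers move at their own pace and stop on an object; FORCE is the grip in N (left out, the last holds). Time passes only in rows, so rows that repeat a pose let the fingers close. It gives the time, the measured TCP pose, the force and the opening at its end, in the units of the state.
- r.read_state(): the state, without advancing time (a new reading comes with each control period).
- eyes.camera(name): name is "scene" or "side" or "wrist"; returns the picture (480x640x3 uint8, blue, green, red); there is no depth.
- eyes.calibration(name): a dict with "fx", "fy", "cx", "cy" (pixels), "distortion" ([k1, k2, p1, p2, k3] as OpenCV has them; the pictures are not rectified), "R" (3x3) and "t" (3): a world point X has camera coordinates R X + t; the wrist camera has in their place "hand_eye" (4x4, takes a point from camera to tool coordinates, whose origin is the TCP and whose axes are the flange's). Camera axes: x right, y down, z forward; pixel columns grow to the right and rows downward; lengths in m; the calibration is good to about 2 mm. A picture is of the moment at which its call begins: read the wrist's pose just before it. calibration takes no time and is no camera call.
- r.close_job(): hands the job in, once; it reports no verdict.
The state is a dict: "time": time; "joint_positions": joint angles; "joint_vel": joint speeds; "joint_torque": joint torques, N m; "ee_pos": TCP position; "eef_rot": TCP orientation; "ft_force": force on the tool from outside, world axes, zero at the start; "torque": the same for the moment, N m; "width": finger opening in m.
Only numpy, scipy, OpenCV 4.12 (cv2) and the standard library are available. Lean on these libraries where they do the work, as an engineer would, in place of code of your own. Each camera call takes 0.05 s, during which the arm holds its last target. There are 200 camera calls.

### The job

Check the off-contact of the printing screen: take whichever of the two taper gauges suits the gap between the baseboard and the screen frame's front rail, and with it lying flat on the board slide it, thin end first and square to the rail, under the middle of the rail until it just drags snugly between board and rail, without lifting the screen. Finish holding it there in the gripper, so that I can read the gap off it; leave the other things on the bench as they are.

Things in the scene. Friction and masses are not known exactly. Their poses are not given: they have to be found in the camera images.
- thin_grip (a point): thinner, narrower taper gauge (90 g): 20 mm wide flat-bottomed steel leaf with a wooden grip, 52 long, 14 wide, top 42 above the underside. Leaf 1.8 mm thick at the tip, 1 mm more every 20 mm, up to 5.4 mm at 72 mm from the tip, then level: it wedges in gaps of 2.3 to 5.2 mm. Point: middle of the grip, 26 mm above the underside; x to the tip, z up. Starts flat on the bench
- thin_tip (a point): middle of the thin gauge's tip, on its underside, 115 mm ahead (+x) of thin_grip's point and 26 mm below it; the same axes. The grip's front end is 89 mm behind it
- thick_grip (a point): thicker, wider taper gauge (140 g): 30 mm wide flat-bottomed steel leaf with a wooden grip, 72 long, 18 wide, top 42 above the underside. Leaf 4.2 mm thick at the tip, 1 mm more every 20 mm, up to 7.8 mm at 72 mm from the tip, then level: it wedges in gaps of 4.7 to 7.6 mm. Point: middle of the grip, 26 mm above the underside; x to the tip, z up. Starts flat on the bench
- thick_tip (a point): middle of the thick gauge's tip, on its underside, 115 mm ahead (+x) of thick_grip's point and 26 mm below it; the same axes. The grip's front end is 79 mm behind it
- board_top (a point): top face of the white screen-printing baseboard (fixed, 18 mm thick, 380 mm wide), straight below the middle of the screen's front rail. x points from the board's front edge to the hinges at the back, z up. The board is bare for 170 mm in front (-x) of this point, over its whole width
- rail_edge (a point): lower front edge of the screen frame's front rail, middle of its 320 mm length; axes as board_top. Rail 30 mm deep, 25 high. Gap from board to rail = this height less board_top's: 3.0 to 7.2 mm, new each time. A gauge wedges at this edge: tip depth at first touch is 20 x (gap - tip thickness). The screen is hinged 340 mm behind, rests by its weight; 7 N up lifts this rail
- squeegee: screen-printing squeegee lying flat, wooden handle and rubber blade, 240 mm long, 100 mm wide, 26 mm high; origin under its middle; not part of the job
- ink_tub: white ink jar with lid, 72 mm across, 85 mm high; origin under its centre; not part of the job
- glue: white glue bottle, 52 mm across, 150 mm high; origin under its centre; not part of the job
- brush_jar: green glass jar full of brushes, 76 mm across, about 250 mm high with the brushes; origin under its centre; not part of the job
- palette_knife: broad palette knife lying flat, 200 mm long; origin under its middle; not part of the job
- brush: paint brush lying flat, 210 mm long; origin under its middle; not part of the job
- tape: roll of paper tape lying flat, 90 mm across, 24 mm high; origin under its centre; not part of the job
- ruler: dark steel ruler lying flat, 300 x 30 x 4 mm; origin under its centre; not part of the job

How it is judged:
At the end, for the whole second after the job is handed in: A gauge that suits the gap (thin: below 5.6 mm, thick: above 4.3) is held in the fingers (3 N), still, flat (3 deg), square to the rail (8 deg), tip 8 to 75 mm in past the rail's front edge, 40 mm at most off its middle, over 0.8 N on it from screen and board each; rail lifted under 1 mm (((z of board_top in the frame of rail_edge above -0.0056 m and x of thin_tip in the frame of rail_edge between 0.008 and 0.075 m and y of thin_tip in the frame of rail_edge between -0.04 and 0.04 m and angle between the x axis of thin_grip and the x axis of rail_edge, either way round below 0.14 rad and angle between thin_grip's own z axis and vertical below 0.05 rad and contact force between thin and screen above 0.8 N and contact force between thin and board above 0.8 N and contact force between the fingers and thin above 3 N and linear speed of thin below 0.01 m/s) or (z of board_top in the frame of rail_edge below -0.0043 m and x of thick_tip in the frame of rail_edge between 0.008 and 0.075 m and y of thick_tip in the frame of rail_edge between -0.04 and 0.04 m and angle between the x axis of thick_grip and the x axis of rail_edge, either way round below 0.14 rad and angle between thick_grip's own z axis and vertical below 0.05 rad and contact force between thick and screen above 0.8 N and contact force between thick and board above 0.8 N and contact force between the fingers and thick above 3 N and linear speed of thick below 0.01 m/s)) and distance of rail_edge from where it was at the start of the episode below 0.001 m); the arm keeps its last pose, push and grip.
It fails at once if the screen's front rail is lifted by over 3 mm (distance of rail_edge from where it was at the start of the episode above 0.003 m).
It fails at once if another thing on the bench is shifted by more than 25 mm (distance of any of squeegee, ink_tub, glue, brush_jar, palette_knife, brush, tape, ruler from where it was at the start of the episode above 0.025 m).
It also fails if it takes over 54 s, if anything falls off the work surface, if the arm or the gripper's body presses on something with over 40 N, if the wrist force passes 120 N, or if a joint passes its speed limit or range.

## Working session

There is one attempt and no reset: what is moved stays moved. The work goes in short steps, Python scripts to look and compute and a shell command to move; the robot and the scene stay as the last step left them, time stands still between calls to the robot, and variables do not carry over. Pictures are saved under pics/ and viewed, about 8 in all and at most 12, crops included, and the job is handed in when it is done.

```bash
ls; mkdir -p pics; cat > h.py <<'E'
import numpy as np,cv2
from bench import r,eyes
from scipy.spatial.transform import Rotation as Ro
def K(c): return np.array([[c['fx'],0,c['cx']],[0,c['fy'],c['cy']],[0,0,1.]]),np.array(c['distortion'],float)
def extr(name):
    c=eyes.calibration(name)
    if 'R' in c: return c,np.array(c['R']),np.array(c['t'])
    s=r.read_state(); H=np.array(c['hand_eye']); T=np.eye(4); T[:3,:3]=Ro.from_quat(s['eef_rot']).as_matrix(); T[:3,3]=s['ee_pos']
    W=np.linalg.inv(T@H); return c,W[:3,:3],W[:3,3]
def ray(name,px,E=None):
    c,R,t=E or extr(name); k,d=K(c)
    u=cv2.undistortPoints(np.array(px,float).reshape(-1,1,2),k,d).reshape(-1,2)
    return -R.T@t,(np.c_[u,np.ones(len(u))])@R
def atz(name,px,z,E=None):
    o,d=ray(name,px,E); return o+d*((z-o[2])/d[:,2])[:,None]
def proj(name,X,E=None):
    c,R,t=E or extr(name); k,d=K(c)
    return cv2.projectPoints(np.array(X,float).reshape(-1,3),cv2.Rodrigues(R)[0],t,k,d)[0].reshape(-1,2)
E
python3 - <<'E'
from h import *
for n in('scene','side'):
    cv2.imwrite(f'pics/{n}0.png',eyes.camera(n)); c,R,t=extr(n); print(n,-R.T@t,R[2],c['fx'])
print(r.read_state())
E
```

```text
pics
scene [1.38992434 0.12889456 1.17014743] [-0.59088341 -0.10172041 -0.80031853] 515.8983356873773
side [-0.12030612 -0.74295495  1.06133541] [ 0.47637636  0.51785446 -0.71055776] 550.9464637707979
{'time': 0.1, 'joint_positions': array([-0.02261022,  0.33281192, -0.06467289,  1.46082007,  0.02160781,
        1.34992269, -0.08848558]), 'joint_vel': array([ 1.47994823e-03, -1.11048496e-03,  4.45862958e-04, -2.09297204e-03,
        1.17440403e-03,  8.87082771e-04,  5.41874654e-05]), 'joint_torque': array([ 3.16136166e-04, -6.24538064e+01,  2.38312193e-02, -3.90717781e+01,
       -6.15657773e-02,  3.65302863e-02,  4.60620026e-05]), 'ee_pos': array([ 6.24676142e-01, -1.50821444e-05,  2.32849203e-01]), 'eef_rot': array([ 7.07099866e-01,  7.07113413e-01, -4.72948693e-04, -4.21167872e-04]), 'ft_force': array([0.72876091, 0.20582021, 0.26320139]), 'torque': array([-3.71198874e-02, -8.93542657e-05,  1.35373370e-02]), 'width': 0.08700199308636986}
```

View pics/scene0.png

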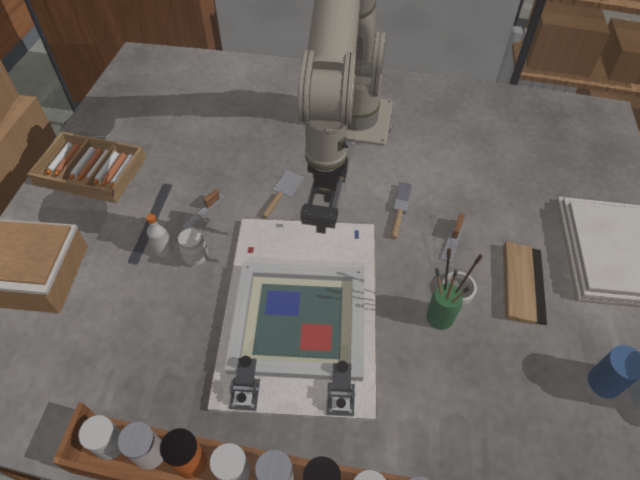

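View pics/side0.png

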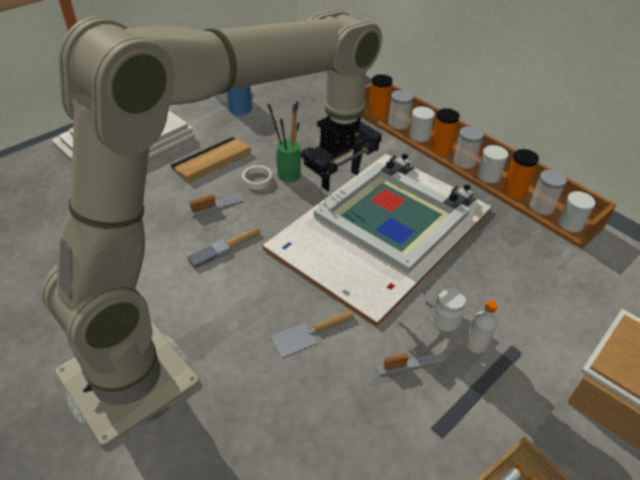

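The two gauges show as wooden grips with steel leaves. One is near the glue and ink tub (side 396,362; scene 210,198). The other is near the tape (side 203,203; scene 458,225). I'll enlarge both along with the rail.

```bash
python3 - <<'E'
from h import *
s=cv2.imread('pics/scene0.png'); d=cv2.imread('pics/side0.png')
def cr(i,x,y,w,h): return cv2.resize(i[y:y+h,x:x+w],(400,300),interpolation=cv2.INTER_CUBIC)
m=np.vstack([np.hstack([cr(s,180,170,80,60),cr(s,420,200,80,60)]),np.hstack([cr(d,370,330,80,60),cr(d,180,170,80,60)])])
cv2.imwrite('pics/m1.png',m)
E
```

```text
(no output)
```

View pics/m1.png

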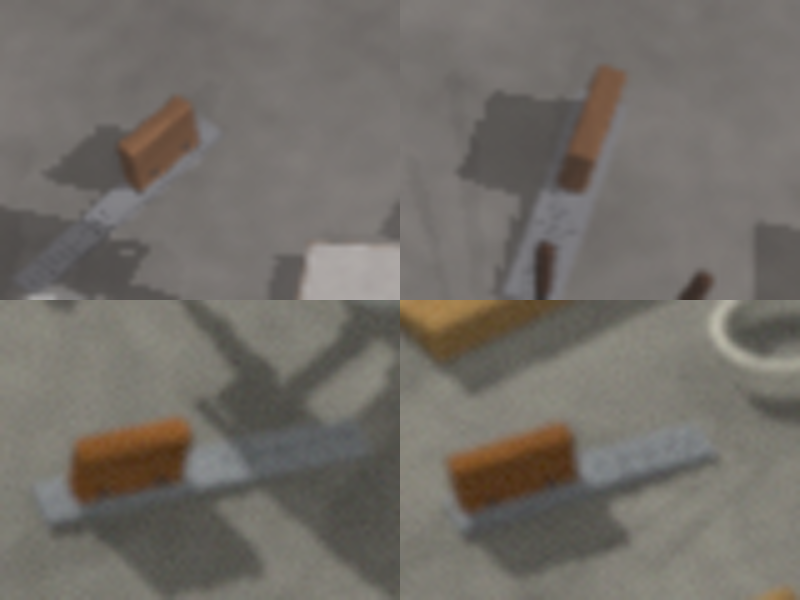

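```bash
cat >> h.py <<'E'
def tri(a,b,na='scene',nb='side',Ea=None,Eb=None):
    o1,d1=ray(na,[a],Ea);o2,d2=ray(nb,[b],Eb);d1=d1[0];d2=d2[0]
    s=np.linalg.lstsq(np.c_[d1,-d2],o2-o1,rcond=None)[0]; p,q=o1+s[0]*d1,o2+s[1]*d2
    return (p+q)/2,np.linalg.norm(p-q)
E
python3 - <<'E'
from h import *
np.set_printoptions(precision=4,suppress=True)
C=lambda x,y,ox,oy:(ox+x/5-.4,oy+y/5-.4)
for n,sb,sf,db,df in [('thin',C(186,102,180,170),C(128,145,180,170),C(75,140,370,330),C(187,124,370,330)),('thick',C(211,70,420,200),C(175,157,420,200),C(52,157,180,170),C(170,128,180,170))]:
    print(n,tri(sb,db),tri(sf,df)); 
    for cam,a,b in(('scene',sb,sf),('side',db,df)):
        p=atz(cam,[a,b],.042); print(cam,p.mean(0),np.degrees(np.arctan2(*(p[1]-p[0])[1::-1])),np.linalg.norm(p[1]-p[0]))
print('tips',atz('side',[C(365,140,370,330)],.001),atz('side',[C(312,150,180,170)],.003))
# board & rail
print('board corners scene',atz('scene',[(244,220),(374,223)],.018)); print('side',atz('side',[(265,248),(378,321)],.018))
print('rail top front corners scene',atz('scene',[(250,262),(366,268)],.045),'side',atz('side',[(317,208),(406,266)],.047))
c=eyes.calibration('wrist');print(c)
E
```

```text
thin (array([ 0.4408, -0.3523,  0.0401]), np.float64(0.0023735102874711607)) (array([ 0.4818, -0.3771,  0.0414]), np.float64(0.0028661808252299407))
scene [ 0.4623 -0.364   0.042 ] -31.158419355975717 0.04486125206635396
side [ 0.4607 -0.3653  0.042 ] -31.802111535752033 0.05052012752671445
thick (array([0.3989, 0.3618, 0.0421]), np.float64(0.0029453673643911535)) (array([0.4647, 0.3431, 0.0396]), np.float64(0.0020116142688653554))
scene [0.4339 0.3512 0.042 ] -15.657982092786023 0.06997398241097878
side [0.431  0.3528 0.042 ] -18.929718211770982 0.0681354710853203
tips [[ 0.561  -0.4232  0.001 ]] [[0.5375 0.3126 0.003 ]]
board corners scene [[ 0.5197 -0.2507  0.018 ]
 [ 0.4619  0.1169  0.018 ]]
side [[ 0.4592  0.0996  0.018 ]
 [ 0.5137 -0.2627  0.018 ]]
rail top front corners scene [[ 0.6743 -0.1881  0.045 ]
 [ 0.6368  0.1147  0.045 ]] side [[ 0.6467  0.1053  0.047 ]
 [ 0.6718 -0.2031  0.047 ]]
{'fx': 381.28011920990224, 'fy': 381.28011920990224, 'cx': 321.121404071965, 'cy': 238.5266038998895, 'distortion': array([-0.0552,  0.    ,  0.    ,  0.    ,  0.    ]), 'hand_eye': array([[-0.0012, -0.9552, -0.2959,  0.0817],
       [ 1.    , -0.0012, -0.0003, -0.0001],
       [-0.0001, -0.2959,  0.9552, -0.1509],
       [ 0.    ,  0.    ,  0.    ,  1.    ]])}
```

```bash
python3 - <<'E'
from h import *
cv2.imwrite('pics/w0.png',eyes.camera('wrist'))
E
```

```text
(no output)
```

View pics/w0.png

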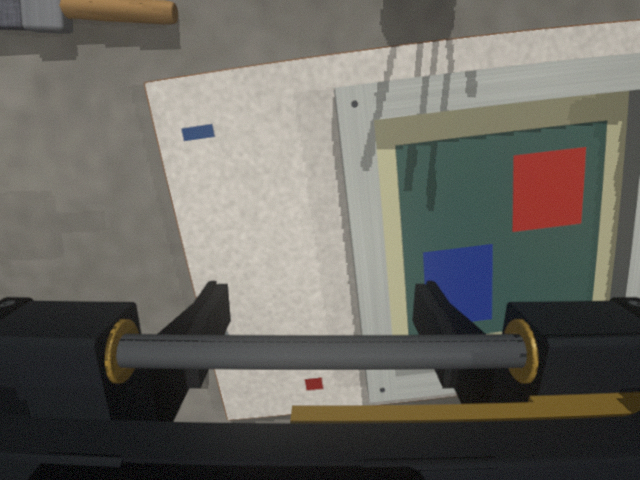

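The wrist view shows the board's front edge from (147,84) to (228,419) and the rail's front top edge from (333,88) to (369,404).

```bash
python3 - <<'E'
from h import *
np.set_printoptions(precision=4,suppress=True)
b=atz('wrist',[(147,84),(228,419)],.018);t=atz('wrist',[(334,88),(369,404)],.048)
for p in(b,t): d=p[0]-p[1];print(p,np.degrees(np.arctan2(-d[0],d[1])),np.linalg.norm(d),p.mean(0))
E
```

```text
[[ 0.4659  0.1158  0.018 ]
 [ 0.5122 -0.2583  0.018 ]] 7.051671345834161 0.37688652830545116 [ 0.489  -0.0712  0.018 ]
[[ 0.6351  0.1082  0.048 ]
 [ 0.6757 -0.2094  0.048 ]] 7.293810092026333 0.3201231445828495 [ 0.6554 -0.0506  0.048 ]
```

```bash
python3 -m inch '{"translation":[[0.2,-0.25,-0.5],[0.45,-0.5,-1],[0.45,-0.5,-1],[0.45,-0.5,-1],[0.45,-0.5,-1],[0.45,-0.5,-1],[0.45,-0.5,-1]],"rot":[[0,0,0],[0,0,0],[0,0,0],[0,0,0],[0,0,0],[0,0,0],[0,0,0]],"jaw":[0,0,0,0,0,0,0]}' 10
python3 -m inch '{"translation":[[0,0,-0.4],[0,0,-0.65],[0,0,-0.68],[0,0,-0.68],[0,0,-0.69],[0,0,-0.70],[0,0,-0.71],[0,0,-0.71]],"rot":[[0,0,0],[0,0,0],[0,0,0],[0,0,0],[0,0,0],[0,0,0],[0,0,0],[0,0,0]],"jaw":[0,0,0,0,0,0,0,0]}'
```

```text
time: 0.85
ee_pos: [0.6703, -0.049, 0.1348]
eef_rot: [0.707, 0.708, 0.001, 0.0]
ft_force: [0.8, 0.7, -0.2]
width: 0.0391
time: 1.65
ee_pos: [0.6705, -0.049, 0.0643]
eef_rot: [0.707, 0.708, 0.001, 0.001]
ft_force: [0.2, -0.1, 0.1]
width: 0.0006
```

```bash
python3 -m inch '{"translation":[[0,0,-0.01],[0,0,-0.02],[0,0,-0.03],[0,0,-0.03]],"rot":[[0,0,0],[0,0,0],[0,0,0],[0,0,0]],"jaw":[0,0,0,0]}'
python3 -m inch '{"translation":[[0,0,-0.005],[0,0,-0.01],[0,0,-0.01]],"rot":[[0,0,0],[0,0,0],[0,0,0]],"jaw":[0,0,0]}'
```

```text
time: 2.05
ee_pos: [0.6703, -0.049, 0.061]
eef_rot: [0.707, 0.708, 0.001, 0.001]
ft_force: [0.4, 0.1, -0.7]
width: 0.0005
time: 2.35
ee_pos: [0.6703, -0.049, 0.0599]
eef_rot: [0.707, 0.708, 0.001, 0.0]
ft_force: [-0.4, -0.0, -0.2]
width: 0.0003
```

```bash
python3 -m inch '{"translation":[[0,0,-0.005],[0,0,-0.01],[0,0,-0.01]],"rot":[[0,0,0],[0,0,0],[0,0,0]],"jaw":[0,0,0]}'
```

```text
time: 2.65
ee_pos: [0.6702, -0.049, 0.0588]
eef_rot: [0.707, 0.707, 0.001, 0.0]
ft_force: [-0.3, 0.8, -0.4]
width: 0.0004
```

```bash
python3 -m inch '{"translation":[[0,0,-0.005],[0,0,-0.01],[0,0,-0.01]],"rot":[[0,0,0],[0,0,0],[0,0,0]],"jaw":[0,0,0]}'
```

```text
time: 2.95
ee_pos: [0.6703, -0.049, 0.058]
eef_rot: [0.707, 0.707, 0.001, 0.0]
ft_force: [-1.7, 1.2, 1.9]
width: 0.0005
```

```bash
python3 -m inch '{"translation":[[0,0,-0.005],[0,0,-0.01],[0,0,-0.01]],"rot":[[0,0,0],[0,0,0],[0,0,0]],"jaw":[0,0,0]}'
```

```text
time: 3.25
ee_pos: [0.6703, -0.049, 0.058]
eef_rot: [0.707, 0.707, 0.001, 0.001]
ft_force: [-4.1, 0.1, 9.8]
width: 0.0002
```

Rail top contact is at TCP z = 0.0580. Next I'll touch the board in front of the rail.

```bash
python3 -m inch '{"translation":[[0,0,0.1],[0,0,0.15],[-0.4,0,0.15],[-0.8,0,0.15],[-0.8,0,0.05],[-0.8,0,-0.2],[-0.8,0,-0.265],[-0.8,0,-0.265],[-0.8,0,-0.275],[-0.8,0,-0.275]],"rot":[[0,0,0],[0,0,0],[0,0,0],[0,0,0],[0,0,0],[0,0,0],[0,0,0],[0,0,0],[0,0,0],[0,0,0]],"jaw":[0,0,0,0,0,0,0,0,0,0]}'
python3 -m inch '{"translation":[[0,0,-0.005],[0,0,-0.01],[0,0,-0.01]],"rot":[[0,0,0],[0,0,0],[0,0,0]],"jaw":[0,0,0]}'
```

```text
time: 4.25
ee_pos: [0.5909, -0.049, 0.0312]
eef_rot: [0.707, 0.707, 0.001, 0.001]
ft_force: [0.0, -0.1, -0.1]
width: 0.0004
time: 4.55
ee_pos: [0.591, -0.049, 0.0303]
eef_rot: [0.707, 0.707, 0.001, 0.001]
ft_force: [-0.4, 0.0, 0.5]
width: 0.0002
```

```bash
python3 -m inch '{"translation":[[0,0,-0.005],[0,0,-0.01],[0,0,-0.01]],"rot":[[0,0,0],[0,0,0],[0,0,0]],"jaw":[0,0,0]}'
```

```text
time: 4.85
ee_pos: [0.5911, -0.049, 0.0295]
eef_rot: [0.707, 0.707, 0.001, 0.001]
ft_force: [-1.1, 0.9, 2.8]
width: 0.0002
```

Rail minus board contact is 28.6 mm, so the gap is about 3.6 mm and the thin gauge suits. Before grasping I'll check clearance to the tub and glue.

```bash
python3 - <<'E'
from h import *
np.set_printoptions(precision=3,suppress=True)
print('tub lid',tri((192,238),(452,300)),'glue cap',tri((152,219),(491,306)))
g=np.array([.4615,-.3647]);a=np.radians(-31);ax=np.array([np.cos(a),np.sin(a)]);
for n,p in (('tub',tri((192,238),(452,300))[0]),('glue',tri((152,219),(491,306))[0])):
    v=p[:2]-g; print(n,'along',v@ax,'across',v@np.array([-ax[1],ax[0]]))
E
```

```text
tub lid (array([ 0.649, -0.356,  0.075]), np.float64(0.008472129216292326)) glue cap (array([ 0.652, -0.449,  0.138]), np.float64(0.0031381942080783275))
tub along 0.1564847450830704 across 0.10439635365549185
glue along 0.20642031488478174 across 0.025939359414164264
```

```bash
python3 -m inch '{"translation":[[0,0,0.4],[0,-0.1,0.8],[-0.15,-0.4,1],[-0.3,-0.7,1],[-0.43,-1,1],[-0.43,-1,1]],"rot":[[0,0,0],[0,0,0.1],[0,0,0.2],[0,0,0.3],[0,0,0.4],[0,0,0.5]],"jaw":[40,40,40,40,40,40]}'
python3 -m inch '{"translation":[[-0.2,-0.4,0.2],[-0.35,-0.8,0.2],[-0.43,-1,0.2],[-0.43,-1,0.2]],"rot":[[0,0,0.13],[0,0,0.26],[0,0,0.39],[0,0,0.48]],"jaw":[40,40,40,40]}'
python3 -m inch '{"translation":[[-0.2,-0.4,0],[-0.35,-0.8,0],[-0.43,-1,0],[-0.43,-1,0]],"rot":[[0,0,0],[0,0,0],[0,0,0],[0,0,0]],"jaw":[40,40,40,40]}'
python3 - <<'E'
from h import *
print(r.read_state()['ee_pos'],Ro.from_quat(r.read_state()['eef_rot']).as_matrix().round(3))
cv2.imwrite('pics/w1.png',eyes.camera('wrist'))
E
```

```text
time: 5.45
ee_pos: [0.546, -0.1546, 0.1297]
eef_rot: [0.501, 0.866, 0.0, 0.001]
ft_force: [0.6, -0.9, -0.4]
width: 0.0369
time: 5.85
ee_pos: [0.5009, -0.2591, 0.1498]
eef_rot: [0.27, 0.963, -0.0, 0.001]
ft_force: [-0.2, 1.3, 0.3]
width: 0.04
time: 6.25
ee_pos: [0.4554, -0.363, 0.1497]
eef_rot: [0.273, 0.962, -0.001, 0.001]
ft_force: [-0.8, 0.6, -0.5]
width: 0.04
[ 0.45544795 -0.36297082  0.14965846] [[-0.851  0.525  0.001]
 [ 0.525  0.851 -0.003]
 [-0.002 -0.002 -1.   ]]
```

View pics/w1.png

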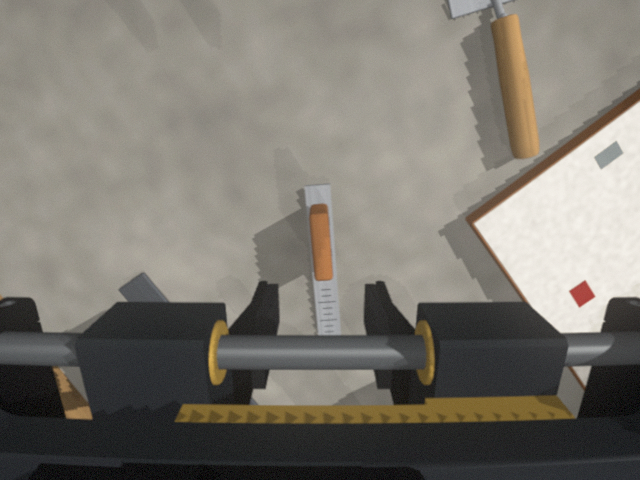

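The wrist view shows the grip top from (319,205) at the back to (325,280) at the front. The leaf's back end is at (317,186).

```bash
python3 - <<'E'
from h import *
np.set_printoptions(precision=4,suppress=True)
for px,z in ([(319,205),(323.5,279)],.042),([(317.5,186),(328,334)],.005):
    p=atz('wrist',px,z);d=p[1]-p[0];print(p,np.degrees(np.arctan2(d[1],d[0])),np.linalg.norm(d),p.mean(0))
E
```

```text
[[ 0.4341 -0.3484  0.042 ]
 [ 0.483  -0.3747  0.042 ]] -28.25857822970256 0.05550420000028357 [ 0.4585 -0.3615  0.042 ]
[[ 0.4274 -0.3459  0.005 ]
 [ 0.5438 -0.407   0.005 ]] -27.69790760971484 0.1315053068420972 [ 0.4856 -0.3764  0.005 ]
```

```bash
python3 -m inch '{"translation":[[0.045,0.005,-0.3],[0.045,0.005,-0.6],[0.045,0.005,-0.9],[0.045,0.005,-0.9]],"rot":[[0,0,0.055],[0,0,0.055],[0,0,0.055],[0,0,0.055]],"jaw":[40,40,40,40]}'
python3 -m inch '{"translation":[[0,0,-0.2],[0,0,-0.35],[0,0,-0.395],[0,0,-0.395]],"rot":[[0,0,0],[0,0,0],[0,0,0],[0,0,0]],"jaw":[40,40,40,40]}'
python3 -m inch '{"translation":[[0,0,0],[0,0,0],[0,0,0],[0,0,0],[0,0,0],[0,0,0],[0,0,0]],"rot":[[0,0,0],[0,0,0],[0,0,0],[0,0,0],[0,0,0],[0,0,0],[0,0,0]],"jaw":[20,5,5,5,5,5,5]}' 15
```

```text
time: 6.7
ee_pos: [0.46, -0.3567, 0.0557]
eef_rot: [0.243, 0.97, 0.001, -0.002]
ft_force: [0.2, 1.0, 0.2]
width: 0.0398
time: 7.1
ee_pos: [0.4602, -0.3565, 0.0164]
eef_rot: [0.242, 0.97, 0.001, -0.003]
ft_force: [0.4, -0.8, 0.4]
width: 0.0397
time: 7.8
ee_pos: [0.4604, -0.357, 0.017]
eef_rot: [0.243, 0.97, 0.001, -0.002]
ft_force: [-0.9, -0.8, 6.0]
width: 0.0144
```

```bash
python3 -m inch '{"translation":[[0,0,0.1],[0,0,0.3],[0,0,0.55],[0,0.2,0.7],[0.05,0.5,0.7],[0.1,0.8,0.7],[0.15,0.95,0.7],[0.2,1,0.7]],"rot":[[0,0,0],[0,0,0],[0,0,0],[0,0,0.1],[0,0,0.2],[0,0,0.3],[0,0,0.4],[0,0,0.45]],"jaw":[5,5,5,5,5,5,5,5]}' 30
python3 -m inch '{"translation":[[0.1,0.3,0],[0.15,0.6,0],[0.2,0.85,0],[0.2,1,0],[0.2,1,0]],"rot":[[0,0,0.07],[0,0,0.14],[0,0,0.14],[0,0,0.14],[0,0,0.14]],"jaw":[5,5,5,5,5]}'
python3 - <<'E'
from h import *
s=r.read_state();R=Ro.from_quat(s['eef_rot']).as_matrix().round(4);print(s['ee_pos'],-R[:,0],R[2],s['ft_force'],s['width'])
cv2.imwrite('pics/w2.png',eyes.camera('wrist'))
E
```

```text
time: 8.6
ee_pos: [0.4809, -0.2544, 0.0875]
eef_rot: [0.006, 1.0, 0.001, -0.002]
ft_force: [-0.3, -0.0, -1.5]
width: 0.0138
time: 9.1
ee_pos: [0.5009, -0.1523, 0.0877]
eef_rot: [-0.069, 0.998, 0.001, -0.002]
ft_force: [0.2, -0.1, -0.6]
width: 0.0137
[ 0.50091167 -0.15231168  0.08768987] [ 0.9905  0.1373 -0.0046] [ 0.0046  0.0021 -1.    ] [ 0.15432827 -0.09831294 -0.60466387] 0.01366163487915199
```

View pics/w2.png

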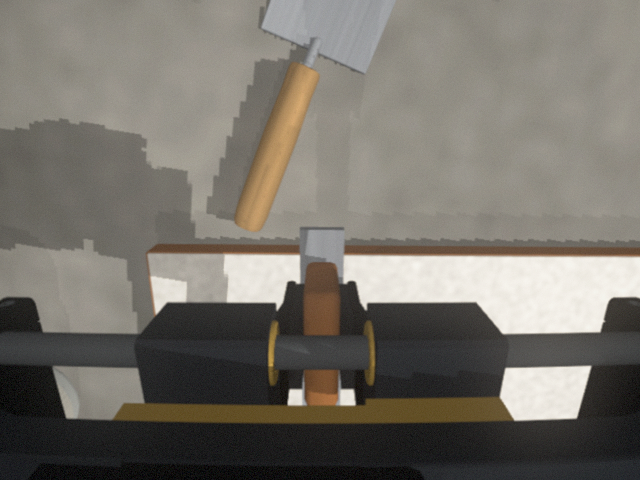

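The gauge sits square in the jaws, with the grip's back end at (321,264) and the leaf's back end at (322,228).

```bash
python3 - <<'E'
from h import *
s=r.read_state();R=Ro.from_quat(s['eef_rot']).as_matrix();u=-R[:,0]
p=atz('wrist',[(321,264)],s['ee_pos'][2]+.0255);print('grip back rel TCP',(p-s['ee_pos'])@u,(p-s['ee_pos'])@R[:,1])
p=atz('wrist',[(322,229)],s['ee_pos'][2]-.0110);print('leaf back rel TCP',(p-s['ee_pos'])@u,(p-s['ee_pos'])@R[:,1])
rail=np.array([.6554,-.0506]);a=np.radians(7.2);ux=np.array([np.cos(a),np.sin(a)])
for d in(-.02,.02,.036): print(d,rail+ux*(d-.115))
E
```

```text
grip back rel TCP [-0.03349739] [-3.60560272e-05]
leaf back rel TCP [-0.035968] [0.00040462]
-0.02 [ 0.52146452 -0.06751999]
0.02 [ 0.5611491  -0.06250666]
0.036 [ 0.57702294 -0.06050133]
```

```bash
python3 -m inch '{"translation":[[0.1,0.3,0],[0.2,0.6,0],[0.255,0.853,0],[0.255,0.853,0],[0.255,0.853,-0.25],[0.255,0.853,-0.45],[0.255,0.853,-0.5],[0.255,0.853,-0.5]],"rot":[[0,0,-0.012],[0,0,-0.012],[0,0,-0.012],[0,0,-0.012],[0,0,-0.012],[0,0,-0.012],[0,0,-0.012],[0,0,-0.012]],"jaw":[5,5,5,5,5,5,5,5]}'
python3 -m inch '{"translation":[[0,0,-0.005],[0,0,-0.01],[0,0,-0.01]],"rot":[[0,0,0],[0,0,0],[0,0,0]],"jaw":[5,5,5]}'
```

```text
time: 9.95
ee_pos: [0.5255, -0.0704, 0.0372]
eef_rot: [-0.061, 0.998, 0.0, -0.003]
ft_force: [-0.1, 0.6, -0.4]
width: 0.014
time: 10.25
ee_pos: [0.526, -0.0707, 0.0369]
eef_rot: [-0.06, 0.998, 0.0, -0.003]
ft_force: [-1.0, -1.2, -0.4]
width: 0.0136
```

```bash
python3 -m inch '{"translation":[[0,0,-0.005],[0,0,-0.01],[0,0,-0.01]],"rot":[[0,0,0],[0,0,0],[0,0,0]],"jaw":[5,5,5]}'; python3 -c "
from h import *
s=r.read_state();print(s['ee_pos'],s['ft_force'],s['torque'],Ro.from_quat(s['eef_rot']).as_matrix().round(4))"
```

```text
time: 10.55
ee_pos: [0.526, -0.0707, 0.036]
eef_rot: [-0.061, 0.998, 0.0, -0.003]
ft_force: [-0.4, -0.2, -0.1]
width: 0.0139
[ 0.52601301 -0.07066749  0.03597541] [-0.40945726 -0.2243275  -0.12258568] [ 0.13227212 -0.0549046   0.04389449] [[-9.927e-01 -1.208e-01 -5.300e-03]
 [-1.208e-01  9.927e-01  0.000e+00]
 [ 5.300e-03  7.000e-04 -1.000e+00]]
```

```bash
python3 -m inch '{"translation":[[0,0,-0.005],[0,0,-0.008],[0,0,-0.008]],"rot":[[0,0,0],[0,0,0],[0,0,0]],"jaw":[5,5,5]}'; python3 -c "
from h import *
s=r.read_state();print(s['ee_pos'],s['ft_force'],s['torque'])
cv2.imwrite('pics/sd1.png',cv2.resize(eyes.camera('side')[180:320,260:460],(800,560),interpolation=cv2.INTER_CUBIC))"
```

```text
time: 10.85
ee_pos: [0.526, -0.0707, 0.0351]
eef_rot: [-0.061, 0.998, 0.0, -0.003]
ft_force: [0.4, -0.4, -0.3]
width: 0.0138
[ 0.52596069 -0.07065208  0.03509306] [ 0.41506418 -0.38743923 -0.30579977] [ 0.10573577 -0.02333761  0.03038924]
```

View pics/sd1.png

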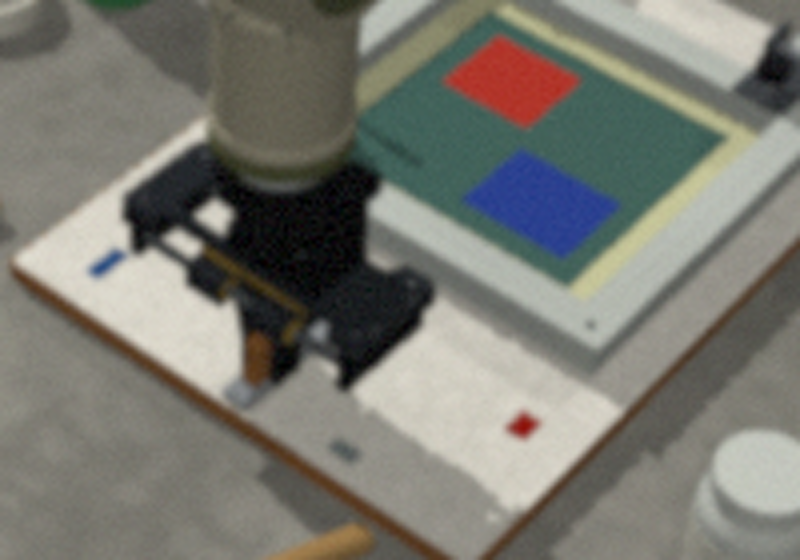

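The side view shows the gauge upright, held over the bare part of the board in front of the rail. The tip is hidden behind the gripper. I'll keep lowering it to contact.

```bash
python3 -m inch '{"translation":[[0,0,-0.004],[0,0,-0.008],[0,0,-0.008]],"rot":[[0,0,0],[0,0,0],[0,0,0]],"jaw":[5,5,5]}'; python3 -c "
from h import *
s=r.read_state();print(s['ee_pos'],s['ft_force'],s['torque'])"
```

```text
time: 11.2
ee_pos: [0.526, -0.0707, 0.0349]
eef_rot: [-0.061, 0.998, 0.0, -0.003]
ft_force: [-3.8, 1.1, 6.9]
width: 0.0138
[ 0.52604947 -0.07065839  0.03491652] [-3.75877368  1.14296661  6.92003729] [0.14110831 0.71086093 0.03403575]
```

```bash
python3 -m inch '{"translation":[[0,0,-0.004],[0,0,-0.008],[0,0,-0.008]],"rot":[[0,0,0],[0,0,0],[0,0,0]],"jaw":[5,5,5]}'; python3 -c "
from h import *
s=r.read_state();print(s['ee_pos'],s['ft_force'],s['torque'])"
```

```text
time: 11.5
ee_pos: [0.5261, -0.0707, 0.0349]
eef_rot: [-0.061, 0.998, 0.0, -0.003]
ft_force: [-6.3, 1.0, 11.5]
width: 0.0138
[ 0.52607289 -0.0706578   0.03491466] [-6.27986646  1.03861009 11.5159688 ] [ 0.25257914  1.1027525  -0.01600233]
```

```bash
python3 -m inch '{"translation":[[0.05,0.006,-0.002],[0.1,0.0125,-0.002],[0.15,0.019,-0.002],[0.2,0.025,-0.002],[0.25,0.031,-0.002],[0.3,0.0375,-0.002],[0.35,0.044,-0.002],[0.4,0.05,-0.002],[0.4,0.05,-0.002]],"rot":[[0,0,0.002],[0,0,0.004],[0,0,0.004],[0,0,0.004],[0,0,0.004],[0,0,0.004],[0,0,0.004],[0,0,0.004],[0,0,0.004]],"jaw":[5,5,5,5,5,5,5,5,5]}'; python3 -c "
from h import *
s=r.read_state();print(s['ee_pos'],s['ft_force'],s['torque'])"
```

```text
time: 12.4
ee_pos: [0.5672, -0.0656, 0.0349]
eef_rot: [-0.063, 0.998, -0.0, -0.002]
ft_force: [1.6, -0.2, 2.0]
width: 0.0138
[ 0.56723419 -0.0655737   0.03493093] [ 1.59190311 -0.16954625  2.007926  ] [ 0.09942757 -0.37040872 -0.02118172]
```

```bash
python3 -m inch '{"translation":[[0.025,0.003,-0.002],[0.05,0.006,-0.002],[0.05,0.006,-0.002]],"rot":[[0,0,0],[0,0,0],[0,0,0]],"jaw":[5,5,5]}'; python3 -c "
from h import *
s=r.read_state();print(s['ee_pos'],s['ft_force'],s['torque'])"
```

```text
time: 12.7
ee_pos: [0.5723, -0.065, 0.0349]
eef_rot: [-0.063, 0.998, -0.0, -0.002]
ft_force: [-3.4, 0.3, 6.4]
width: 0.014
[ 0.57225129 -0.06504835  0.03492575] [-3.4262424   0.25986509  6.44688675] [ 0.0223852   0.69808267 -0.03190293]
```

```bash
python3 -m inch '{"translation":[[0.02,0.0025,0],[0.04,0.005,0],[0.04,0.005,0],[0.04,0.005,0]],"rot":[[0,0,0],[0,0,0],[0,0,0],[0,0,0]],"jaw":[5,5,5,5]}'; python3 -c "
from h import *
s=r.read_state();print(s['ee_pos'],s['ft_force'],s['torque'])"
```

```text
time: 13.1
ee_pos: [0.5742, -0.065, 0.0349]
eef_rot: [-0.062, 0.998, -0.0, -0.005]
ft_force: [-12.8, -0.5, 14.1]
width: 0.0138
[ 0.57421696 -0.0650088   0.03494354] [-12.77851403  -0.4516468   14.09925782] [ 0.00521918  2.63048996 -0.0134292 ]
```

```bash
python3 -m inch '{"translation":[[0.02,0.0025,0],[0.03,0.004,0],[0.03,0.004,0],[0.03,0.004,0]],"rot":[[0,0,0],[0,0,0],[0,0,0],[0,0,0]],"jaw":[5,5,5,5]}'; python3 -c "
from h import *
s=r.read_state();print(s['ee_pos'],s['ft_force'],s['torque'])"
```

```text
time: 13.5
ee_pos: [0.5745, -0.065, 0.0349]
eef_rot: [-0.062, 0.998, -0.0, -0.008]
ft_force: [-16.3, -0.4, 17.1]
width: 0.0138
[ 0.5744894  -0.06498345  0.03488621] [-16.32622434  -0.41734312  17.14201852] [-0.02736802  3.42604258 -0.03018598]
```

Resistance began at TCP x ≈ 0.574, with the tip about 28 mm in, but the tool pitched nose-down by about 0.7° under the push. I'll back off, level it and advance again more gently.

```bash
python3 -m inch '{"translation":[[-0.02,-0.0025,0],[-0.04,-0.005,0.001],[-0.04,-0.005,0.001],[-0.04,-0.005,0.001]],"rot":[[0,-0.006,0],[0,-0.012,0],[0,-0.012,0],[0,-0.012,0]],"jaw":[5,5,5,5]}'; python3 -c "
from h import *
s=r.read_state();print(s['ee_pos'],s['ft_force'],s['torque'],Ro.from_quat(s['eef_rot']).as_matrix()[2].round(4))"
```

```text
time: 13.9
ee_pos: [0.5705, -0.0654, 0.0349]
eef_rot: [-0.062, 0.998, -0.001, -0.001]
ft_force: [1.0, 0.3, 1.2]
width: 0.0137
[ 0.57049106 -0.06536859  0.03494299] [1.0210869  0.30107551 1.18259722] [ 0.20420593 -0.07877822  0.01431757] [ 0.0027 -0.0012 -1.    ]
```

```bash
python3 -m inch '{"translation":[[0.01,0.0012,0],[0.02,0.0025,0],[0.03,0.0037,0],[0.03,0.0037,0]],"rot":[[0,0,0],[0,0,0],[0,0,0],[0,0,0]],"jaw":[5,5,5,5]}'; python3 -c "
from h import *
s=r.read_state();print(s['ee_pos'],s['ft_force'],s['torque'],Ro.from_quat(s['eef_rot']).as_matrix()[2].round(4))"
```

```text
time: 14.3
ee_pos: [0.5725, -0.0653, 0.0349]
eef_rot: [-0.062, 0.998, -0.001, -0.003]
ft_force: [-6.0, -0.8, 6.9]
width: 0.0143
[ 0.57251708 -0.06532198  0.03489801] [-5.99575229 -0.81743173  6.93427451] [0.20848995 1.26291343 0.0561188 ] [ 0.0053 -0.0013 -1.    ]
```

```bash
python3 - <<'E'
from h import *
a=eyes.camera('scene')[190:280,240:360]; b=eyes.camera('side')[200:290,290:410]; w=eyes.camera('wrist')[200:440,160:480]
f=lambda i:cv2.resize(i,(400,300),interpolation=cv2.INTER_CUBIC)
cv2.imwrite('pics/m2.png',np.vstack([np.hstack([f(a),f(b)]),np.hstack([f(w),f(w)*0])]))
E
```

```text
(no output)
```

View pics/m2.png

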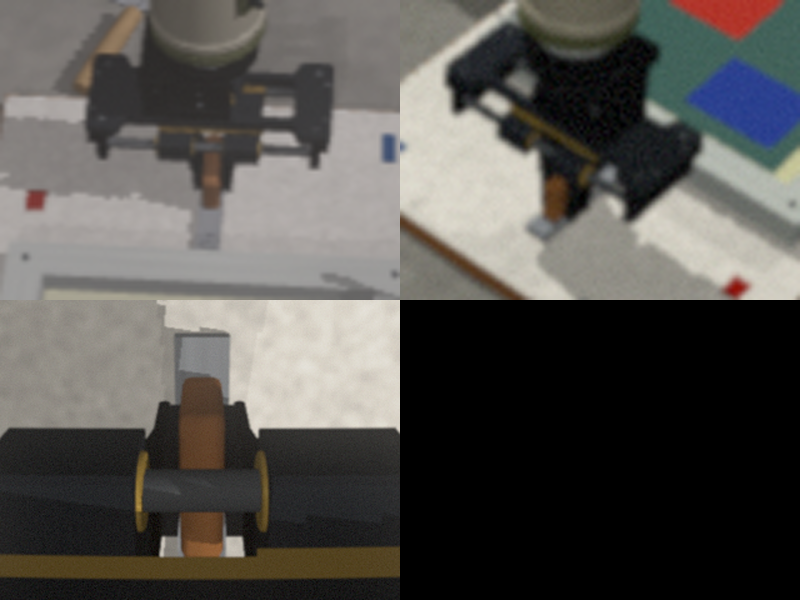

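```bash
python3 - <<'E'
from h import *
np.set_printoptions(precision=4,suppress=True)
a=np.radians(7.2);u=np.array([np.cos(a),np.sin(a)])
g=atz('scene',[(240+211*.3,190+207*.3)],.0238)[0];k=atz('scene',[(240+206*.3,190+249*.3)],.0465)[0]
s=r.read_state();print(g,k,'depth',.089-(k-g)[:2]@u,'tip rel TCP',(g[:2]-s['ee_pos'][:2])@u+.089)
print('rail edge along from wrist est', (k[:2]-[.6554,-.0506])@u)
E
```

```text
[ 0.6025 -0.06    0.0238] [ 0.6584 -0.052   0.0465] depth 0.03258291392875639 tip rel TCP 0.1194572015370513
rail edge along from wrist est 0.002775218702532023
```

```bash
python3 -m inch '{"translation":[[0.01,0.0012,0.002],[0.015,0.002,0.003],[0.015,0.002,0.003],[0.015,0.002,0.003],[0.015,0.002,0.003]],"rot":[[0,0,0],[0,-0.003,0],[0,-0.003,0],[0,-0.003,0],[0,-0.003,0]],"jaw":[5,5,5,5,5]}'; python3 -c "
from h import *
s=r.read_state();print(s['ee_pos'],s['ft_force'],s['torque'],Ro.from_quat(s['eef_rot']).as_matrix().round(4))
t=[]
for i in range(4): eyes.camera('wrist'); s=r.read_state(); print(s['ee_pos'].round(5),s['ft_force'].round(1))"
```

```text
time: 14.95
ee_pos: [0.5729, -0.0653, 0.0349]
eef_rot: [-0.062, 0.998, -0.001, -0.002]
ft_force: [-6.0, 0.6, 5.0]
width: 0.014
[ 0.572854   -0.0653054   0.03490524] [-6.0198702   0.63692508  5.02643366] [0.12519914 1.43058404 0.04240273] [[-0.9923 -0.1237 -0.0045]
 [-0.1237  0.9923 -0.0021]
 [ 0.0047 -0.0016 -1.    ]]
[ 0.57288 -0.0653   0.03492] [-6.5  0.4  5.6]
[ 0.57289 -0.06531  0.03492] [-4.8 -0.1  5.5]
[ 0.57293 -0.0653   0.03496] [-6.1 -0.5  6.3]
[ 0.57288 -0.0653   0.03491] [-5.6 -0.6  6.4]
```

```bash
python3 -m inch '{"translation":[[0.015,0.002,0.003],[0.022,0.003,0.005],[0.022,0.003,0.005],[0.022,0.003,0.005],[0.022,0.003,0.005]],"rot":[[0,0,0],[0,-0.003,0],[0,-0.003,0],[0,-0.003,0],[0,-0.003,0]],"jaw":[5,5,5,5,5]}'; python3 -c "
from h import *
s=r.read_state();print(Ro.from_quat(s['eef_rot']).as_matrix().round(4))
for i in range(4): eyes.camera('wrist'); s=r.read_state(); print(s['ee_pos'].round(5),s['ft_force'].round(1),s['torque'].round(2))"
```

```text
time: 15.65
ee_pos: [0.5735, -0.0653, 0.0349]
eef_rot: [-0.062, 0.998, -0.001, -0.003]
ft_force: [-7.2, -0.6, 6.6]
width: 0.0136
[[-0.9923 -0.1235 -0.005 ]
 [-0.1235  0.9923 -0.0025]
 [ 0.0052 -0.0018 -1.    ]]
[ 0.57349 -0.0653   0.03494] [-7.4 -1.   6.9] [0.07 1.75 0.03]
[ 0.57348 -0.06524  0.03493] [-8.  -0.4  6.3] [ 0.15  1.74 -0.01]
[ 0.57351 -0.06529  0.03494] [-7.   1.1  6.6] [0.16 1.75 0.09]
[ 0.57349 -0.06529  0.03494] [-7.6 -0.6  7.1] [0.07 1.79 0.07]
```

```bash
python3 -c "
from h import *
print(r.close_job(), r.read_state()['width'])"
```

```text
the job is handed in; nothing more can be done
the job is handed in; nothing more can be done
```

The thin gauge is wedged under the middle of the front rail and still held in the gripper. The job is handed in at about 16 s; no verdict was given.

**Choice of gauge:** I touched the rail's top and the board with the closed fingertips. That gave a gap of about 3.6 mm, so I took the thin gauge and gripped it at 30 N.

**First attempt:** I pushed to about 16 N and the tool pitched about 0.7° nose-down. I backed off, levelled it and slid in again more gently.

**Last checks:**
- The gauge sits within about 0.3° of flat, on the tool's reading. It is about 0.1° off square to the rail as I measured it, and about 4 mm off the middle.
- It stands still, with a steady push-back of about 7 N along x and 6–7 N up. The tool has moved about 2 mm past first resistance, so the rail should be lifted by 0.1 mm at most.
- I could not measure the force on the screen separately, nor see the rail lift directly. Both are inferred from the wrist force and the travel.

**Disagreement:** my estimates of how far the tip is in did not match. The arm pose with the wrist camera gave about 25–28 mm, which means a gap of about 3.1 mm. The scene camera gave about 33 mm (about 3.4 mm), and the touch measurement implies 36 mm (3.6 mm). I trust the last two more, but read the gap off the gauge itself.

The other things on the bench were not touched, as far as the pictures and forces show.

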